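Shut the lamp guard and hold the exposure flap at its balance point

TASK

The amber guard door on the plate exposure unit has been left open over the lamps: slide it fully shut along its track first, with the flap still down. Then take the dark grey cover flap by its orange bar, swing it up smoothly to the upright point where it balances and hold it there, still, without ever letting it drop either way, so that a colleague can change the plate. Finish while still holding the bar, and leave the paint, jar, cup and printing block where they are.

Things in the scene. Friction and masses are not known exactly. Their poses are not given: they have to be found in the camera images.
- unit: Grey bench exposure unit, 300 mm along its x, 280 mm along its y, 75 mm tall, fixed to the table; its place and yaw vary. Origin: centre of its underside; z up. On its near side (-x half) is the glass bed, 180 mm along y (y -135 to +45 mm), covered by the flap; on its far side (x +30 to +140 mm) is the lamp bay, 280 mm along y, with the amber guard on top.
- guard (a joint): Sliding amber guard door, a 90 x 130 x 6 mm plate between two aluminium rails on top of the lamp bay. 0 m = fully shut, lamps covered (against its end stop); grows up to 0.13 m as it slides along the unit's +y. Starts 0.06 to 0.125 m open. Slides with about 2 N of friction and stays where it is left. Slide it towards the unit's -y to shut it.
- guard_grip (a point): Point in the guard's black upright grip, 12 mm below its top and 26 mm above the amber plate (grip top is 120 mm above the table, plate top 82 mm). The grip is a fin 50 mm along the unit's x, 14 mm thick along the unit's y, 38 mm tall; pinch it from above, fingers closing along the unit's y. Free space beside it: all along the track. Axes parallel to the unit's. Guard shut, it lies at (85, -65, 108) mm in the unit's frame.
- flap (a joint): Dark grey cover flap with a black pad let into it (panel 165 x 145 x 12 mm, 0.4 to 0.85 kg with its bar) hinged along the unit's x axis at its -y edge. 0 rad = lying flat on the bed, as it starts; grows as the +y edge with the bar rises. Its weight lies in the panel's middle plane, so it balances with the panel upright at 1.571 rad; short of that it falls shut, past it it falls back, to a stop at 2.3 rad. The hinge is nearly free of friction and does not stay by itself.
- flap_bar (a point): Middle of the flap's orange round handle bar: 12 mm thick, 100 mm clear length along the unit's x between its two steel arms, 200 mm from the hinge line, in the panel's middle plane; 39 mm of free gap between bar and panel edge. Flap down, it is 85 mm above the table at (-65, +90, 85) mm in the unit's frame, with free space beneath; upright it is 285 mm above the table. The bar can turn between the fingers. Axes turn with the flap; its x stays along the bar.
- flap_hinge (a point): Point on the hinge line, level with the bar's middle, 85 mm above the table, at (-65, -110, 85) mm in the unit's frame. Axes are the unit's; x is the hinge line. Bar up is straight above this point.
- paint: Bystander: blue paint bottle, 64 mm across, 150 mm tall; origin centre of its underside. Leave alone.
- jar: Bystander: red ink jar with black lid, 72 mm across, 90 mm tall; origin centre of its underside. Leave alone.
- cup: Bystander: white water cup, 76 mm across, 100 mm tall, open on top; origin centre of its underside. Leave alone.
- block: Bystander: carved printing block, 100 x 75 x 20 mm, lying flat; origin centre of its underside. Leave alone.

How it is judged:
By the outcome, as a careful person would: the job done as asked, in the order asked, and still so for the second after the job is handed in, while the arm keeps its last pose, push and grip.
It also fails if it takes over 48 s, if anything falls off the work surface, if the arm or the gripper's body presses on something with over 40 N, if the wrist force passes 120 N, or if a joint passes its speed limit or range.

ROBOT

A 7-joint arm with a two-finger parallel gripper is mounted at the origin on the work surface. World frame = base frame: x ahead of the robot, y to its left, z up, the work surface at z = 0. Lengths are in m, angles in rad, forces in N, time in s.
With the tool pointing down it reaches from about 0.4 to 0.85 m from the base axis. Payload 10.4 kg.
Tool frame: the origin (TCP) lies at the very end of the fingers, on their centre line; the grasp point (between the pads) lies r.pinch_z behind it (r.pinch_z is the distance from the TCP to the grasp point, in m); z points along the fingers, x is the direction in which the jaws open and shut, and the axes are right-handed (so a half turn about z gives the same grasp; the last joint's range is limited). The gripper opens to 87 mm and grips with 3 to 60 N. Pads are 19 mm wide; open, the fingers measure 117 mm over their backs; the gripper's body (75 mm by 190 mm) begins 51 mm behind the grasp point.
Start: joints at [-1.294, 0.332, -0.065, 1.46, 0.022, 1.35, -0.088], TCP at [0.185, 0.597, 0.223] pointing down, gripper open.
Joint ranges: [-2.6, 2.6], [-0.5, 2.12], [-1.47, 1.34], [0.16, 2.42], [-1.27, 4.41], [0.06, 2.06], [-2.6, 2.6]. Speed limits (rad/s): [2.22, 2.22, 2.79, 2.79, 3.14, 3.14, 3.14].

INTERFACE

Orientations are given as a unit quaternion [x, y, z, w].
In Python, from bench import r gives the robot as it stands.
- The arm moves only by the tool carry_out, never from a script. Its argument "increments" is text: rows parted by semicolons, each of 7 numbers parted by spaces: the turn, a rotation vector about the tool's x, y, z in degrees, then the shift along the tool's x, y, z in m, then the finger opening in m, from 0 to 0.087. A call has exactly 5 rows; each row is the pose to reach, as a shift and turn from the pose measured when the call began, along the tool's axes at that moment; what a row does not reach only later rows make up. A row lasts 1/8 s, in which the tool goes at most 62.5 mm and 10.7 degrees, less where a joint would pass 70% of its speed; a pose out of reach is approached as far as the arm can. A call with a gripper value outside its range is refused whole. The fingers move at their own pace and stop on an object; "squeeze" is the grip in N (left out, the last holds). Time passes only in rows, so rows that repeat a pose let the fingers close, or fill a call up. It gives the time, the measured TCP pose, the force and the opening at its end, in the units of the state.
- r.read_state(): the state, without advancing time (a new reading comes with each control period).
- r.camera(name): name is "scene" or "top"; returns (picture, depth): 400x640x3 uint8, blue, green, red; 400x640 float32, m along the optical axis (not along the pixel's ray), 0 where there is no reading.
- r.camera_model(name): a dict with "K" (3x3 intrinsics, pixels), "extrinsics" (4x4, takes a point from camera to world coordinates). Camera axes: x right, y down, z forward; pixel columns grow to the right and rows downward; lengths in m; the calibration is good to about 2 mm. A picture is of the moment at which its call begins. camera_model takes no time and is no camera call.
- r.close_job(): hands the job in, once; it reports no verdict.
The state is a dict: "time": time; "joint_positions": joint angles; "joint_vel": joint speeds; "joint_torque": joint torques, N m; "ee_pos": TCP position; "eef_rot": TCP orientation; "ft_force": force on the tool from outside, world axes, zero at the start; "torque": the same for the moment, N m; "width": finger opening in m.
Only numpy, scipy, OpenCV 4.12 (cv2) and the standard library are available. Lean on these libraries where they do the work, as an engineer would, in place of code of your own. Each camera call takes 0.05 s, during which the arm holds its last target.

## Working session

There is one attempt and no reset: what is moved stays moved. The work goes in short steps, Python scripts to look and compute and a tool call to move; the robot and the scene stay as the last step left them, time stands still between calls to the robot, and variables do not carry over. Pictures are saved under pics/ and viewed, and the job is handed in when it is done.

Besides the shell and the picture viewer there is one more tool, called after "Request:" in YAML: its name, and indented under it one key for each argument. carry_out: Moves the arm, as the interface text tells. Its arguments: {"type":"object","properties":{"increments":{"type":"string"},"squeeze":{"type":"number"}},"required":["increments"]}

```bash
ls; mkdir -p pics
python3 - <<'E'
from bench import r
import cv2
s=r.read_state()
for k,v in s.items(): print(k,v)
print(r.pinch_z)
for n in("scene","top"):
    p,d=r.camera(n); cv2.imwrite(f"pics/{n}0.png",p)
    import numpy as np; np.save(f"pics/{n}0.npy",d)
    m=r.camera_model(n); print(n,m)
E
```

```text
pics
time 0.0
joint_positions [-1.29359152  0.33285849 -0.06470835  1.46093549  0.02161589  1.34989377
 -0.08851358]
joint_vel [-0.00035606 -0.0004851  -0.000607    0.00110548 -0.00062347  0.00071411
  0.00061211]
joint_torque [-1.01361138e-04 -6.23279500e+01  2.43035116e-02 -3.89862835e+01
 -6.14277553e-02  4.02714859e-02  1.65510774e-04]
ee_pos [0.18447636 0.59675381 0.2217651 ]
eef_rot [ 8.04771787e-01  5.93583930e-01 -5.38995093e-04  4.45805793e-04]
ft_force [-0.17561664 -1.19892128  0.798041  ]
torque [0.00962301 0.01972814 0.01988562]
width 0.08717584661681398
0.0187
scene {'K': array([[468.61098677,   0.        , 311.69535572],
       [  0.        , 468.61098677, 199.06078975],
       [  0.        ,   0.        ,   1.        ]]), 'extrinsics': array([[ 0.77738204,  0.44030469, -0.4492315 ,  1.05191691],
       [ 0.62888195, -0.52859319,  0.57017255, -0.71996526],
       [ 0.01358893, -0.72575548, -0.68781853,  0.91747173],
       [ 0.        ,  0.        ,  0.        ,  1.        ]])}
top {'K': array([[447.93833672,   0.        , 313.61872666],
       [  0.        , 447.93833672, 203.34221355],
       [  0.        ,   0.        ,   1.        ]]), 'extrinsics': array([[-0.02925917, -0.98574826,  0.16566312,  0.30267922],
       [-0.99928193,  0.03283762,  0.01890258, -0.02416202],
       [-0.02407317, -0.16499109, -0.98600123,  1.29150139],
       [ 0.        ,  0.        ,  0.        ,  1.        ]])}
```

View pics/scene0.png

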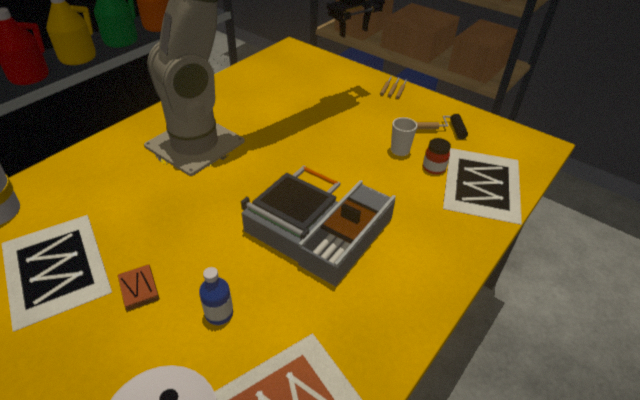

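View pics/top0.png

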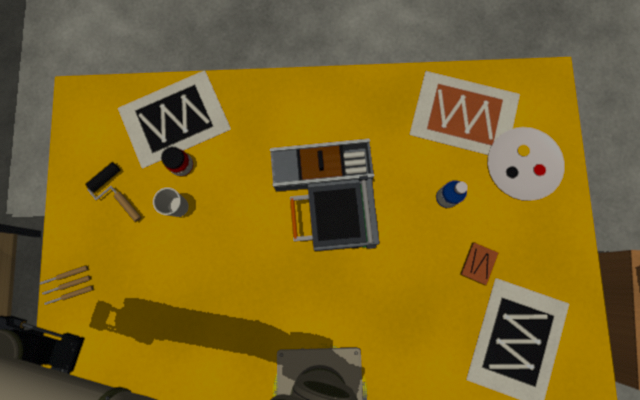

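The top view shows the unit around (322,195). The orange bar is at about (294,218), the amber guard at (321,163) with its grip at (321,160), and the lamps are exposed at (355,160). The cup (168,202) and jar (176,160) are to the left, and the paint (453,192) and block (479,262) to the right. Next I'll measure these points.

```bash
cat > h.py <<'E'
import numpy as np, cv2
from bench import r
def ray(n,u,v,z):
    m=r.camera_model(n);K=m["K"];E=m["extrinsics"]
    d=E[:3,:3]@np.linalg.solve(K,[u,v,1.]);o=E[:3,3]
    return o+d*(z-o[2])/d[2]
def proj(n,P):
    m=r.camera_model(n);K=m["K"];E=m["extrinsics"]
    c=E[:3,:3].T@(np.asarray(P)-E[:3,3]);q=K@c;return q[:2]/q[2]
def blobs(mask,amin=20):
    cs,_=cv2.findContours(mask.astype(np.uint8),cv2.RETR_EXTERNAL,cv2.CHAIN_APPROX_NONE)
    return [(cv2.contourArea(c),cv2.minAreaRect(c)) for c in cs if cv2.contourArea(c)>amin]
E
python3 - <<'E'
from h import *
for n,(x0,x1,y0,y1) in {"top":(260,390,130,255),"scene":(230,400,160,290)}.items():
    p=cv2.imread(f"pics/{n}0.png"); h=cv2.cvtColor(p,cv2.COLOR_BGR2HSV)
    d=np.load(f"pics/{n}0.npy")
    cv2.imwrite(f"pics/{n}crop.png",cv2.resize(p[y0:y1,x0:x1],None,fx=4.5,fy=4.5,interpolation=cv2.INTER_CUBIC))
    H,S,V=cv2.split(h)
    M=np.zeros_like(H,bool);M[y0:y1,x0:x1]=1
    m=M&(H<19)&(S>150)&(V>50)
    for a,b in blobs(m): print(n,"orange",a,b)
    for u,v in ([(294,218),(321,160),(310,165)] if n=="top" else [(320,176),(352,212)]): print(n,h[v,u],d[v,u])
E
```

```text
top orange 109.5 ((293.3441162109375, 217.9735107421875), (38.19485855102539, 4.064914703369141), 85.60128784179688)
top orange 1131.5 ((320.3465270996094, 161.96533203125), (30.05012321472168, 39.9009895324707), 84.2894058227539)
top [ 13 255 139] 1.2109249
top [113  57  18] 1.2006254
top [ 15 243  84] 1.2458444
scene orange 817.0 ((349.6150817871094, 218.22569274902344), (32.266727447509766, 42.80280303955078), 41.18592834472656)
scene orange 97.5 ((319.9380187988281, 175.70440673828125), (36.2473258972168, 3.9872055053710938), 25.016895294189453)
scene [ 14 255 144] 1.2697711
scene [ 16 131  41] 1.1351936
```

View pics/topcrop.png

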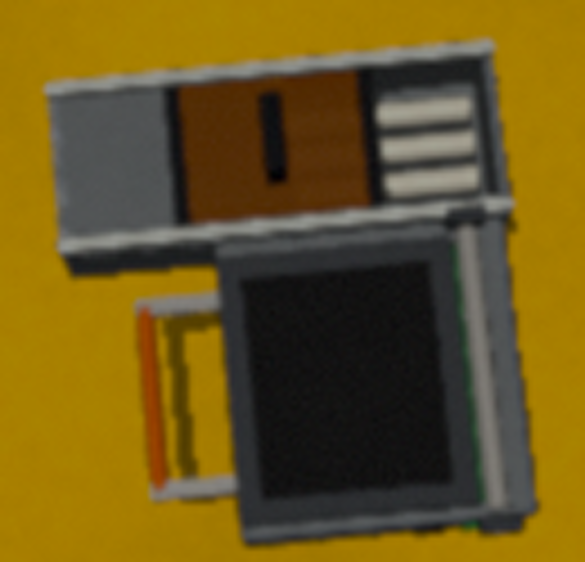

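View pics/scenecrop.png

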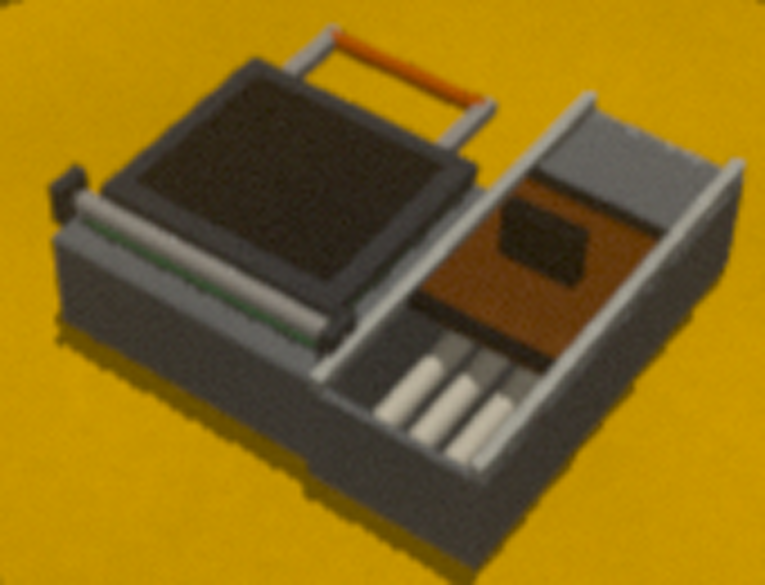

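Run:
```python
from h import *
P={}
for n in("top","scene"):
    p=cv2.imread(f"pics/{n}0.png"); H,S,V=cv2.split(cv2.cvtColor(p,cv2.COLOR_BGR2HSV))
    x0,x1,y0,y1={"top":(260,390,130,255),"scene":(230,400,160,290)}[n]
    M=np.zeros_like(H,bool);M[y0:y1,x0:x1]=1
    m=M&(H<19)&(S>150)&(V>50)
    lab=cv2.connectedComponentsWithStats(m.astype(np.uint8))
    for i in range(1,lab[0]):
        if lab[2][i,4]<60: continue
        ys,xs=np.nonzero(lab[1]==i)
        if lab[2][i,4]>400:continue
        W=np.array([ray(n,u,v,0.087)[:2] for u,v in zip(xs,ys)])
        c=W.mean(0);ev=np.linalg.svd(W-c)[2][0];t=(W-c)@ev
        ev=ev*np.sign(ev[0])
        print(n,"bar",c,"len",np.ptp(t),"mid",c+ev*(t.max()+t.min())/2*np.sign(1),"yaw",np.degrees(np.arctan2(ev[1],ev[0])))
# grip, top
p=cv2.imread("pics/top0.png");H,S,V=cv2.split(cv2.cvtColor(p,cv2.COLOR_BGR2HSV))
f=np.zeros_like(H,bool);f[148:172,312:330]=1
m=f&(V<45)
for a,b in blobs(m,10):
    print("grip",a,b,ray("top",*b[0],0.12))
    bx=cv2.boxPoints(b);print([ray("top",*q,0.12)[:2].round(4) for q in bx])
cr=lambda x,y:(260+x/4.5-.4,130+y/4.5-.4)
# rail ends (top z?), 0.09 guess
for a in [(48,90),(492,46),(62,248),(510,203)]:print("rail",ray("top",*cr(*a),0.088)[:2])
for a,z in [((140,308),.085),((158,492),.085)]:print("bar end",ray("top",*cr(*a),z)[:2])
# scene grip top corners
cs=lambda x,y:(230+x/4.5-.4,160+y/4.5-.4)
for a in [(505,200),(587,235)]:print("scene grip top",ray("scene",*cs(*a),.12)[:2])
for a in [(335,32),(485,103)]:print("scene bar",ray("scene",*cs(*a),.085)[:2])
d=np.load("pics/top0.npy")
def dp(u,v):
    m=r.camera_model("top");K=m["K"];E=m["extrinsics"];z=d[v,u]
    return E[:3,:3]@(np.linalg.solve(K,[u,v,1.])*z)+E[:3,3]
print(dp(294,218),dp(321,160),dp(310,165),dp(330,220), dp(453,192),dp(168,202))
```

```text
top bar [0.46672707 0.05512905] len 0.10471467552978195 mid [0.46644124 0.05511215] yaw 3.3830673082270204
scene bar [0.46733708 0.05524558] len 0.10840060671307558 mid [0.46600814 0.05517533] yaw 3.0261413901311767
grip 67.5 ((320.4508361816406, 160.45901489257812), (19.28411102294922, 4.436251640319824), 84.80557250976562) [ 0.61600609 -0.02353739  0.12      ]
[array([ 0.6425, -0.016 ]), array([ 0.6432, -0.028 ]), array([ 0.5897, -0.031 ]), array([ 0.589 , -0.0191])]
rail [0.66073162 0.11527558]
rail [ 0.67888721 -0.16021021]
rail [0.56049828 0.10802702]
rail [ 0.57912467 -0.16622222]
bar end [0.5221948  0.06130006]
bar end [0.40974927 0.05282882]
scene grip top [ 0.59895013 -0.02544784]
scene grip top [ 0.64872721 -0.01906665]
scene bar [0.40947034 0.05829427]
scene bar [0.52052409 0.06458209]
[0.4657765  0.05302657 0.09226698] [ 0.61551577 -0.02505199  0.12637427] [0.614485   0.00594332 0.08093436] [ 0.45706384 -0.04397712  0.09318906] [ 0.51736944 -0.37054878  0.12139657] [0.53547945 0.42497134 0.01374841]
```

```bash
cat >> h.py <<'E'
from scipy.spatial.transform import Rotation as R
YAW=np.radians(3.6); O=np.array([.5368,-.0302])
def unit(x,y,z):
    c,s=np.cos(YAW),np.sin(YAW);return np.array([O[0]+c*x-s*y,O[1]+s*x+c*y,z])
def goal_rot():
    c,s=np.cos(YAW),np.sin(YAW)
    x=np.array([-s,c,0]);z=np.array([0,0,-1.]);return R.from_matrix(np.c_[x,np.cross(z,x),z])
def delta(P,rot=None):
    s=r.read_state();T=R.from_quat(s["eef_rot"]);rot=rot or goal_rot()
    return np.r_[np.degrees((T.inv()*rot).as_rotvec()),T.inv().apply(np.asarray(P)-s["ee_pos"])]
def show(*Ps):
    s=r.read_state();print("t",round(s["time"],2),"ee",s["ee_pos"].round(4),"F",s["ft_force"].round(1),"w",round(s["width"],4))
    for P in Ps:print(np.asarray(P).round(4),"->",delta(P).round(4))
E
python3 -c "
from h import *
print(unit(85,1,0) if 0 else unit(.085,.0014,.108),unit(-.065,.09,.085),unit(-.065,-.11,.085))
show(unit(.085,.0014,.22),unit(.085,.0014,.092))"
```

```text
[ 0.62154437 -0.02346557  0.108     ] [0.46627712 0.05554102 0.085     ] [ 0.47883522 -0.14406432  0.085     ]
t 0.1 ee [0.1845 0.5968 0.2218] F [ 1.  -0.1 -0.8] w 0.0873
[ 0.6215 -0.0235  0.22  ] -> [-1.06000e-02  7.20000e-02 -2.07757e+01 -4.63500e-01  6.00700e-01
  2.40000e-03]
[ 0.6215 -0.0235  0.092 ] -> [-1.06000e-02  7.20000e-02 -2.07757e+01 -4.63400e-01  6.00700e-01
  1.30400e-01]
```

Request:
carry_out:
  increments: "0 0 -2 -0.016 0.021 0 0.087; 0 0 -6 -0.048 0.062 0 0.087; 0 0 -11 -0.083 0.107 0 0.087; 0 0 -16 -0.118 0.152 0 0.087; 0 0 -20.8 -0.153 0.198 0 0.087"
  squeeze: 30

```text
time: 0.72
ee_pos: [0.3292, 0.3904, 0.2218]
eef_rot: [0.683, 0.73, -0.001, 0.0]
ft_force: [0.3, 0.3, 0.2]
width: 0.0866
```

```bash
python3 -c "
from h import *
show(unit(.085,.0014,.22))"
```

```text
t 0.72 ee [0.3292 0.3904 0.2218] F [0.3 0.3 0.2] w 0.0866
[ 0.6215 -0.0235  0.22  ] -> [-0.0323  0.077   0.1896 -0.4322  0.2643  0.0023]
```

Request:
carry_out:
  increments: "0 0 0 -0.045 0.028 0 0.087; 0 0 0 -0.091 0.056 0 0.087; 0 0 0 -0.137 0.084 0 0.087; 0 0 0 -0.183 0.112 0 0.087; 0 0 0 -0.229 0.140 0 0.087"

```text
time: 1.35
ee_pos: [0.4846, 0.1695, 0.2219]
eef_rot: [0.683, 0.73, -0.001, 0.0]
ft_force: [0.7, 0.7, -0.2]
width: 0.087
```

Request:
carry_out:
  increments: "0 0 0 -0.050 0.031 0 0.087; 0 0 0 -0.100 0.061 0 0.087; 0 0 0 -0.145 0.088 0 0.087; 0 0 0 -0.180 0.110 0 0.087; 0 0 0 -0.195 0.119 0 0.087"

```text
time: 1.98
ee_pos: [0.6168, -0.0197, 0.2215]
eef_rot: [0.684, 0.729, -0.001, 0.0]
ft_force: [-0.2, -0.1, 0.4]
width: 0.087
```

Run:
```python
from h import *
show(unit(.085,.0014,.22),unit(.085,.0014,.092))
p,d=r.camera("scene");cv2.imwrite("pics/scene1.png",p)
```

```text
t 1.98 ee [ 0.6168 -0.0197  0.2215] F [-0.2 -0.1  0.4] w 0.087
[ 0.6215 -0.0235  0.22  ] -> [-0.0955  0.1402  0.033  -0.004   0.0045  0.0015]
[ 0.6215 -0.0235  0.092 ] -> [-0.0955  0.1402  0.033  -0.0037  0.0047  0.1295]
```

View pics/scene1.png

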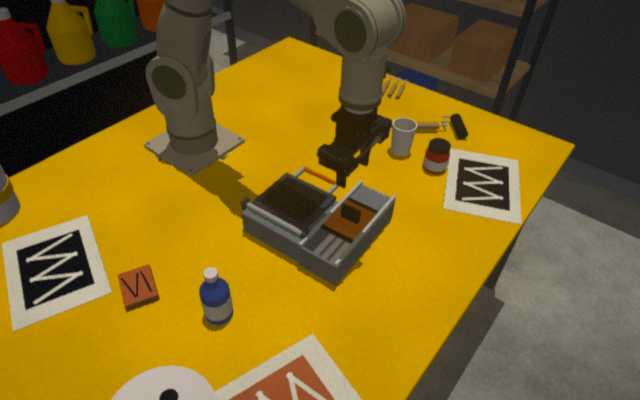

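Run:
```python
from h import *
s=r.read_state();P=s["ee_pos"];print(proj("scene",P),proj("scene",P+[0,.05,0]),proj("scene",P-[0,.05,0]))
```

```text
[352.03828024 174.58009723] [364.37347702 163.96794196] [339.0295978  185.77166235]
```

The image agrees with the readout: the fingertips sit at about (339,183) and (365,160), centred over the grip at (350,212). I'll descend now.

Request:
carry_out:
  increments: "0 0 0 -0.004 0.005 0.03 0.087; 0 0 0 -0.004 0.005 0.07 0.087; 0 0 0 -0.004 0.005 0.105 0.087; 0 0 0 -0.004 0.005 0.125 0.087; 0 0 0 -0.004 0.005 0.129 0.087"

```text
time: 2.65
ee_pos: [0.6215, -0.0237, 0.0917]
eef_rot: [0.684, 0.729, -0.002, -0.0]
ft_force: [-0.0, 0.1, 1.0]
width: 0.0868
```

Run:
```python
from h import *
show(unit(.085,.0014,.092))
p,d=r.camera("scene");cv2.imwrite("pics/scene2.png",cv2.resize(p[120:300,220:430],None,fx=3,fy=3))
```

```text
t 2.65 ee [ 0.6215 -0.0237  0.0917] F [-0.   0.1  1. ] w 0.0868
[ 0.6215 -0.0235  0.092 ] -> [-0.1751  0.1466  0.0651  0.0002  0.     -0.0003]
```

View pics/scene2.png

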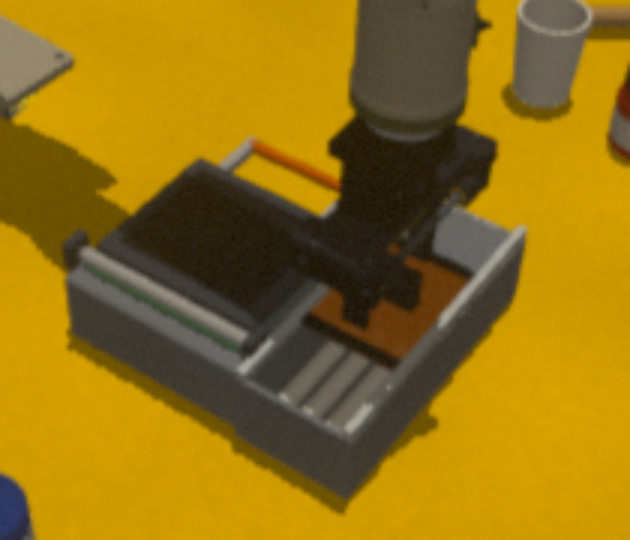

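The grip at crop (405,280) stands between the two fingers, at (355,305) and (420,240). Closing now.

Request:
carry_out:
  increments: "0 0 0 0 0 0 0.05; 0 0 0 0 0 0 0.01; 0 0 0 0 0 0 0.008; 0 0 0 0 0 0 0.008; 0 0 0 0 0 0 0.008"
  squeeze: 30

```text
time: 3.32
ee_pos: [0.622, -0.024, 0.0924]
eef_rot: [0.684, 0.729, -0.002, 0.0]
ft_force: [-0.8, -0.9, 0.7]
width: 0.0449
```

Run:
```python
from h import *
show(unit(.085,-.065,.092))
```

```text
t 3.33 ee [ 0.622  -0.024   0.0924] F [-0.8 -0.9  0.7] w 0.0449
[ 0.6257 -0.0897  0.092 ] -> [-0.1056  0.1539  0.0453 -0.0659 -0.0005  0.0005]
```

Request:
carry_out:
  increments: "0 0 0 0 0 0 0.008; 0 0 0 0 0 0 0.008; 0 0 0 0 0 0 0.008; 0 0 0 0 0 0 0.008; 0 0 0 0 0 0 0.008"
  squeeze: 30

```text
time: 3.95
ee_pos: [0.622, -0.0238, 0.0924]
eef_rot: [0.684, 0.729, -0.002, 0.0]
ft_force: [0.5, 1.1, -0.2]
width: 0.014
```

Run:
```python
from h import *
show(unit(.085,-.065,.092))
```

```text
t 3.95 ee [ 0.622  -0.0238  0.0924] F [ 0.5  1.1 -0.2] w 0.014
[ 0.6257 -0.0897  0.092 ] -> [-0.1088  0.1427  0.0525 -0.066  -0.0005  0.0005]
```

Gripped: the opening is 14 mm, which matches the fin. Sliding it shut.

Request:
carry_out:
  increments: "0 0 0 -0.008 0 0 0.008; 0 0 0 -0.022 0 0 0.008; 0 0 0 -0.038 0 0 0.008; 0 0 0 -0.052 0 0 0.008; 0 0 0 -0.060 0 0 0.008"

```text
time: 4.58
ee_pos: [0.6259, -0.0853, 0.0924]
eef_rot: [0.685, 0.729, -0.002, 0.0]
ft_force: [2.0, 2.2, -2.3]
width: 0.0139
```

Request:
carry_out:
  increments: "0 0 0 -0.003 0 0 0.008; 0 0 0 -0.006 0 0 0.008; 0 0 0 -0.008 0 0 0.008; 0 0 0 -0.009 0 0 0.008; 0 0 0 -0.009 0 0 0.008"

```text
time: 5.2
ee_pos: [0.6262, -0.0899, 0.0923]
eef_rot: [0.683, 0.73, -0.0, -0.002]
ft_force: [-4.3, 12.3, 2.2]
width: 0.0142
```

Run:
```python
from h import *
show(unit(.085,-.065,.092))
```

```text
t 5.2 ee [ 0.6262 -0.0899  0.0923] F [-4.3 12.3  2.2] w 0.0142
[ 0.6257 -0.0897  0.092 ] -> [-0.1751 -0.1082  0.1795  0.0002 -0.0005  0.0003]
```

The stop is felt: 12 N at the predicted shut position, y = -0.0899 against -0.0897 expected. Releasing and lifting.

Request:
carry_out:
  increments: "0 0 0 0 0 0 0.014; 0 0 0 0 0 0 0.045; 0 0 0 0 0 0 0.045; 0 0 0 0 0 0 0.045; 0 0 0 0 0 0 0.045"

```text
time: 5.82
ee_pos: [0.6262, -0.0901, 0.0924]
eef_rot: [0.683, 0.73, -0.0, -0.002]
ft_force: [0.2, 0.2, 0.4]
width: 0.0421
```

Request:
carry_out:
  increments: "0 0 0 0 0 -0.01 0.036; 0 0 0 0 0 -0.03 0.036; 0 0 0 0 0 -0.065 0.036; 0 0 0 0 0 -0.095 0.036; 0 0 0 0 0 -0.105 0.036"

```text
time: 6.45
ee_pos: [0.6276, -0.0906, 0.2008]
eef_rot: [0.684, 0.73, 0.001, -0.0]
ft_force: [1.3, -0.4, 0.5]
width: 0.036
```

Run:
```python
from h import *
show(unit(-.065,.09,.18),unit(-.065,.09,.068))
p,d=r.camera("scene");cv2.imwrite("pics/scene3.png",cv2.resize(p[120:300,220:430],None,fx=3,fy=3))
```

```text
t 6.45 ee [ 0.6276 -0.0906  0.2008] F [ 1.3 -0.4  0.5] w 0.036
[0.4663 0.0555 0.18  ] -> [ 0.0751 -0.0824  0.1535  0.1564 -0.1515  0.0208]
[0.4663 0.0555 0.068 ] -> [ 0.0751 -0.0824  0.1535  0.1562 -0.1516  0.1328]
```

View pics/scene3.png

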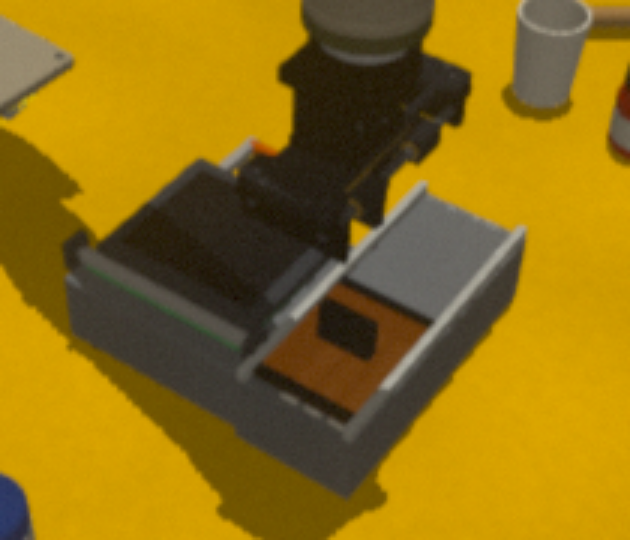

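The guard now covers the lamps: the plate's near edge, at crop (300,400), meets the end wall. Going to above the bar.

Request:
carry_out:
  increments: "0 0 0 0.023 -0.023 0 0.036; 0 0 0 0.065 -0.063 0 0.036; 0 0 0 0.105 -0.102 0 0.036; 0 0 0 0.140 -0.136 0 0.036; 0 0 0.1 0.156 -0.1515 0 0.036"

```text
time: 7.12
ee_pos: [0.464, 0.0571, 0.2002]
eef_rot: [0.683, 0.73, 0.001, -0.001]
ft_force: [0.3, -0.5, 1.3]
width: 0.0358
```

Run:
```python
from h import *
show(unit(-.065,.09,.068))
p,d=r.camera("top");cv2.imwrite("pics/top3.png",cv2.resize(p[120:260,240:400],None,fx=4,fy=4))
p,d=r.camera("scene");cv2.imwrite("pics/scene4.png",cv2.resize(p[120:300,220:430],None,fx=3,fy=3))
```

```text
t 7.12 ee [0.464  0.0571 0.2002] F [ 0.3 -0.5  1.3] w 0.0358
[0.4663 0.0555 0.068 ] -> [ 0.0018 -0.1195  0.2243 -0.002   0.0021  0.1322]
```

View pics/top3.png

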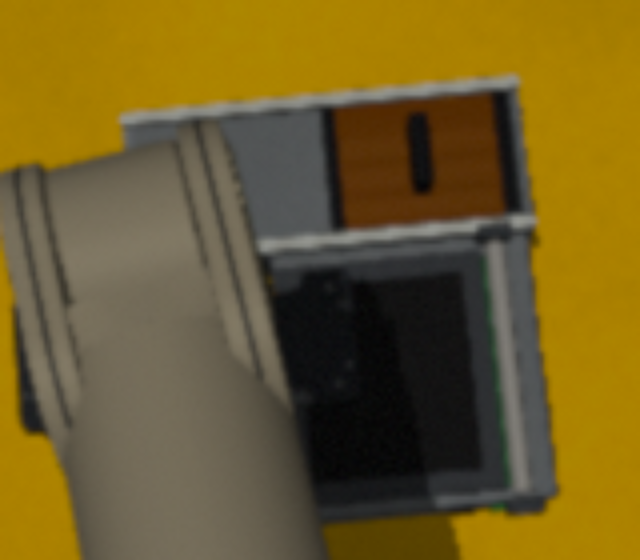

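View pics/scene4.png

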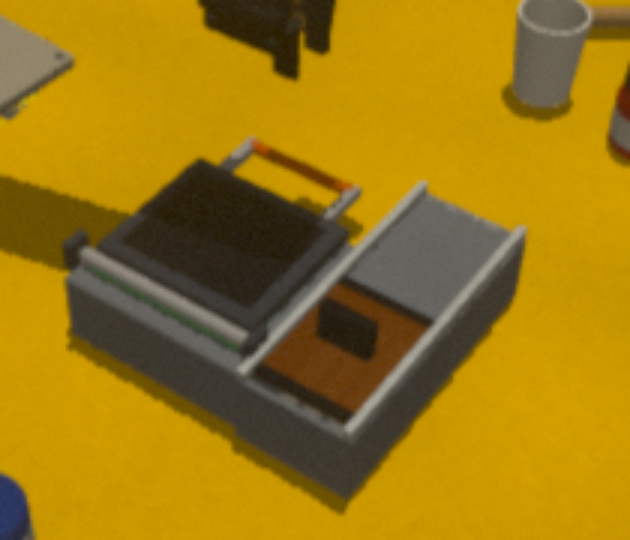

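The top view shows the guard's right dark edge (crop 510,150) against the end wall, with no lamps visible. The scene view shows the open fingers above the orange bar at (300,165). Descending, with the fingers straddling the bar at 36 mm.

Request:
carry_out:
  increments: "0 -0.1 0.2 -0.002 0.002 0.03 0.036; 0 -0.1 0.2 -0.002 0.002 0.07 0.036; 0 -0.1 0.2 -0.002 0.002 0.105 0.036; 0 -0.1 0.2 -0.002 0.002 0.127 0.036; 0 -0.1 0.2 -0.002 0.002 0.133 0.036"

```text
time: 7.85
ee_pos: [0.4661, 0.0544, 0.0659]
eef_rot: [0.685, 0.729, -0.001, -0.001]
ft_force: [0.9, -0.5, 0.5]
width: 0.0359
```

Run:
```python
from h import *
show(unit(-.065,.09,.067))
p,d=r.camera("scene");cv2.imwrite("pics/scene5.png",cv2.resize(p[110:290,220:430],None,fx=3,fy=3))
```

```text
t 7.85 ee [0.4661 0.0544 0.0659] F [ 0.9 -0.5  0.5] w 0.0359
[0.4663 0.0555 0.067 ] -> [-0.1401  0.0441  0.0022  0.0012  0.0002 -0.0011]
```

View pics/scene5.png

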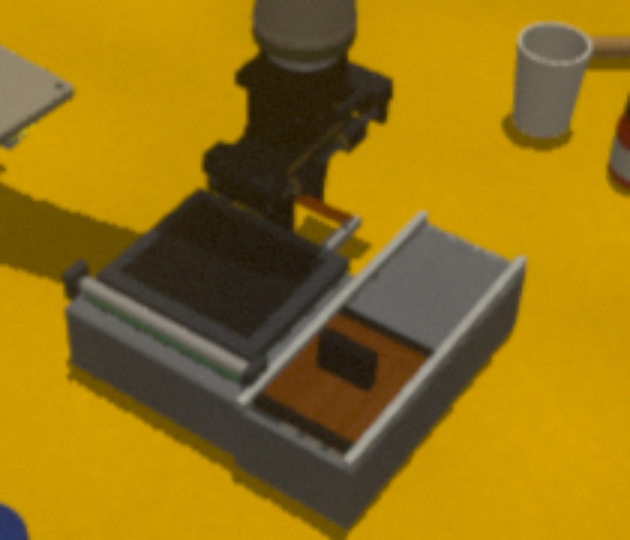

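The bar at crop (325,208) runs between the two fingers, which are clear of the panel edge. Closing.

Request:
carry_out:
  increments: "0 0 0 0 0 0 0.02; 0 0 0 0 0 0 0.006; 0 0 0 0 0 0 0.006; 0 0 0 0 0 0 0.006; 0 0 0 0 0 0 0.006"
  squeeze: 30

```text
time: 8.52
ee_pos: [0.4667, 0.0553, 0.0666]
eef_rot: [0.684, 0.729, -0.0, -0.0]
ft_force: [-1.2, 4.3, 5.0]
width: 0.0109
```

```bash
cat > arc.py <<'E'
from h import *
import sys
# actual grasp: bar at angle 0 with current TCP -> offset
H=unit(-.065,-.11,.085); ey=np.array([-np.sin(YAW),np.cos(YAW),0])
def bar(th): return H+.2*(np.cos(th)*ey+np.array([0,0,np.sin(th)]))
E
python3 - <<'E'
from arc import *
show(bar(0)-[0,0,.0187])
s=r.read_state();print((s["ee_pos"]-bar(0)).round(4),(s["joint_positions"]).round(3))
E
```

```text
t 8.53 ee [0.4667 0.0553 0.0666] F [-1.2  4.3  5. ] w 0.0109
[0.4663 0.0555 0.0663] -> [-0.0511 -0.0248  0.0423  0.0002 -0.0004  0.0003]
[ 0.0004 -0.0002 -0.0184] [-0.559  0.15   0.37   2.052 -0.067  0.952  1.48 ]
```

```bash
cat >> arc.py <<'E'
OFF=np.array([0,0,-.0186])
def rows(*degs):
    s=r.read_state();b=s["ee_pos"]-OFF-H
    print("t",round(s["time"],2),"theta",np.degrees(np.arctan2(b[2],b@ey)).round(2),"rad",np.hypot(b[2],b@ey).round(4),"lat",(b@np.array([ey[1],-ey[0],0])).round(4),"F",s["ft_force"].round(1),"w",round(s["width"],4),"q",s["joint_positions"].round(2))
    for g in degs:print(g,delta(bar(np.radians(g))+OFF).round(4))
E
python3 -c "
from arc import *
rows(1,3,6,9.5,13)"
```

```text
t 8.53 theta 0.07 rad 0.1998 lat 0.0004 F [-1.2  4.3  5. ] w 0.0109 q [-0.56  0.15  0.37  2.05 -0.07  0.95  1.48]
1 [-0.0511 -0.0248  0.0423  0.0002 -0.0004 -0.0033]
3 [-0.0511 -0.0248  0.0423 -0.     -0.0004 -0.0102]
6 [-0.0511 -0.0248  0.0423 -0.0009 -0.0004 -0.0207]
9.5 [-0.0511 -0.0248  0.0423 -0.0025 -0.0004 -0.0328]
13 [-0.0511 -0.0248  0.0423 -0.0049 -0.0004 -0.0448]
```

Request:
carry_out:
  increments: "0 0 0 0 0 -0.0033 0.006; 0 0 0 -0.0003 0 -0.0102 0.006; 0 0 0 -0.0011 0 -0.0207 0.006; 0 0 0 -0.0027 0 -0.0328 0.006; 0 0 0 -0.0051 0 -0.0448 0.006"

```text
time: 9.15
ee_pos: [0.4669, 0.0503, 0.1123]
eef_rot: [0.684, 0.729, -0.0, -0.001]
ft_force: [2.0, 3.7, -4.1]
width: 0.0108
```

```bash
python3 -c "
from arc import *
rows(16.5,20.5,24.5,28.5,32.5)"
```

```text
t 9.15 theta 13.27 rad 0.2001 lat 0.0003 F [ 2.   3.7 -4.1] w 0.0108 q [-0.56  0.08  0.38  2.01 -0.04  1.06  1.46]
16.5 [-0.0556 -0.0476  0.0492 -0.003  -0.0003 -0.0109]
20.5 [-0.0556 -0.0476  0.0492 -0.0074 -0.0003 -0.0241]
24.5 [-0.0556 -0.0476  0.0492 -0.0127 -0.0004 -0.037 ]
28.5 [-0.0556 -0.0476  0.0492 -0.0189 -0.0004 -0.0495]
32.5 [-0.0556 -0.0476  0.0492 -0.026  -0.0004 -0.0615]
```

Request:
carry_out:
  increments: "0 0 0 -0.003 0 -0.011 0.006; 0 0 0 -0.0074 0 -0.0241 0.006; 0 0 0 -0.0127 0 -0.037 0.006; 0 0 0 -0.0189 0 -0.0495 0.006; 0 0 0 -0.026 0 -0.0615 0.006"

```text
time: 9.78
ee_pos: [0.4686, 0.0253, 0.1751]
eef_rot: [0.684, 0.73, 0.001, -0.001]
ft_force: [0.8, 9.8, 0.8]
width: 0.0108
```

```bash
python3 -c "
from arc import *
rows(36.5,40.5,44.5,48.5,52.5)
p,d=r.camera('scene');cv2.imwrite('pics/scene6.png',cv2.resize(p[80:290,200:430],None,fx=2.6,fy=2.6))"
```

```text
t 9.78 theta 32.65 rad 0.2015 lat 0.0004 F [0.8 9.8 0.8] w 0.0108 q [-0.54  0.01  0.4   1.94 -0.01  1.2   1.49]
36.5 [-0.0351 -0.1566  0.1088 -0.0089 -0.0004 -0.0103]
40.5 [-0.0351 -0.1566  0.1088 -0.0175 -0.0004 -0.0212]
44.5 [-0.0351 -0.1566  0.1088 -0.0269 -0.0004 -0.0315]
48.5 [-0.0351 -0.1566  0.1088 -0.037  -0.0005 -0.0412]
52.5 [-0.0351 -0.1566  0.1088 -0.0478 -0.0005 -0.0501]
```

View pics/scene6.png

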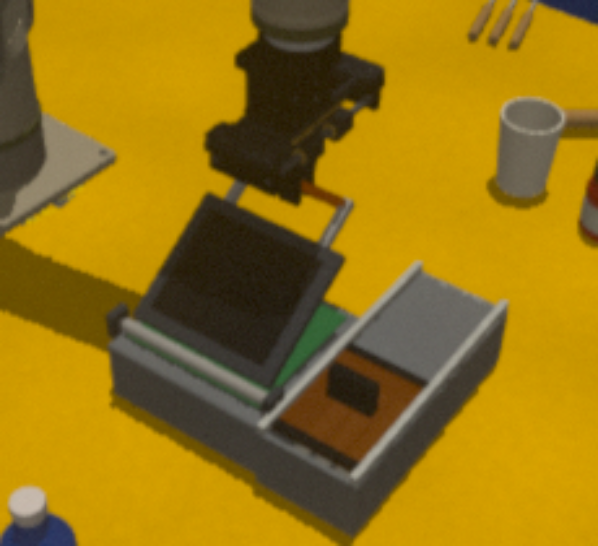

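The flap is up about 33° with the bar in the fingers, and the guard is still shut. Continuing along the arc.

Request:
carry_out:
  increments: "0 0 0 -0.009 0 -0.0103 0.006; 0 0 0 -0.0176 0 -0.0212 0.006; 0 0 0 -0.027 0 -0.0315 0.006; 0 0 0 -0.0371 0 -0.0412 0.006; 0 0 0 -0.0479 0 -0.0501 0.006"

```text
time: 10.45
ee_pos: [0.4716, -0.0209, 0.2287]
eef_rot: [0.683, 0.73, 0.003, -0.003]
ft_force: [-5.9, 13.8, 12.4]
width: 0.011
```

```bash
python3 -c "
from arc import *
rows(56.5,60.5,64.5,68.5,72)"
```

```text
t 10.45 theta 52.75 rad 0.2039 lat 0.0005 F [-5.9 13.8 12.4] w 0.011 q [-0.5  -0.03  0.44  1.86  0.01  1.31  1.58]
56.5 [ 0.0363 -0.4416  0.2029 -0.013  -0.0006 -0.0046]
60.5 [ 0.0363 -0.4416  0.2029 -0.0248 -0.0006 -0.012 ]
64.5 [ 0.0363 -0.4416  0.2029 -0.0372 -0.0007 -0.0185]
68.5 [ 0.0363 -0.4416  0.2029 -0.0499 -0.0007 -0.0242]
72 [ 0.0363 -0.4416  0.2029 -0.0614 -0.0007 -0.0284]
```

The TCP radius has grown by 3.9 mm with an outward force of about 15 N. That fits the bar rolling roughly 5 mm towards the fingertips as it turns. I'll re-estimate the offset along the fingers from the known 200 mm radius on every call, and plan the rest of the arc from that.

```bash
cat >> arc.py <<'E'
def rows2(*degs,extra=0.0):
    s=r.read_state();b=s["ee_pos"]-H;y=b@ey;zb=np.sqrt(max(0,.2**2-y*y));off=b[2]-zb
    th=np.degrees(np.arctan2(zb,y))
    print("t",round(s["time"],2),"theta",th.round(2),"off",off.round(4),"y",y.round(4),"lat",(b@np.array([ey[1],-ey[0],0])).round(4),"F",s["ft_force"].round(1),"w",round(s["width"],4),"q",s["joint_positions"].round(2))
    for g in degs:print(g,delta(bar(np.radians(g))+[0,0,off+extra*(g-th)]).round(4))
E
python3 -c "
from arc import *
rows2(56,60,64,67.5,71)
p,d=r.camera('scene');cv2.imwrite('pics/scene7.png',cv2.resize(p[80:250,230:400],None,fx=3.5,fy=3.5))"
```

```text
t 10.45 theta 51.9 off -0.0137 y 0.1234 lat 0.0005 F [-5.9 13.8 12.4] w 0.011 q [-0.5  -0.03  0.44  1.86  0.01  1.31  1.58]
56 [ 0.0363 -0.4416  0.2029 -0.0115 -0.0006 -0.0085]
60 [ 0.0363 -0.4416  0.2029 -0.0233 -0.0006 -0.016 ]
64 [ 0.0363 -0.4416  0.2029 -0.0356 -0.0006 -0.0227]
67.5 [ 0.0363 -0.4416  0.2029 -0.0467 -0.0007 -0.0278]
71 [ 0.0363 -0.4416  0.2029 -0.0581 -0.0007 -0.0322]
```

View pics/scene7.png

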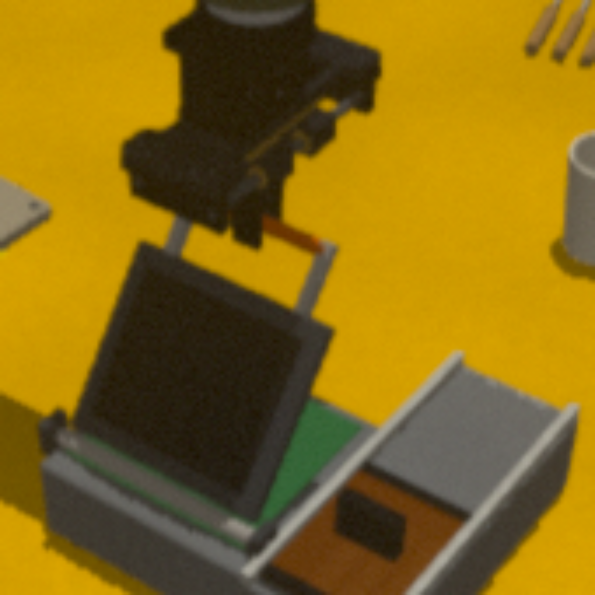

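The bar at crop (290,232) is still well between the pads, about 14 mm above the fingertip at (248,245). Continuing.

Request:
carry_out:
  increments: "0 -0.4 0.2 -0.0115 -0.0003 -0.0085 0.006; 0 -0.4 0.2 -0.0233 -0.0003 -0.016 0.006; 0 -0.4 0.2 -0.0356 -0.0003 -0.0227 0.006; 0 -0.4 0.2 -0.0467 -0.0003 -0.0278 0.006; 0 -0.4 0.2 -0.0581 -0.0003 -0.0322 0.006"

```text
time: 11.12
ee_pos: [0.4752, -0.0815, 0.2621]
eef_rot: [0.685, 0.728, 0.001, 0.0]
ft_force: [2.3, 3.7, 2.4]
width: 0.011
```

```bash
python3 -c "
from arc import *
rows2(74.5,77.5,80,82.5,84.5)"
```

```text
t 11.12 theta 71.73 off -0.0128 y 0.0627 lat 0.0003 F [2.3 3.7 2.4] w 0.011 q [-0.44 -0.03  0.51  1.79  0.02  1.38  1.7 ]
74.5 [ 0.0796 -0.0343 -0.0927 -0.0093 -0.0003 -0.0028]
77.5 [ 0.0796 -0.0343 -0.0927 -0.0194 -0.0003 -0.0054]
80 [ 0.0796 -0.0343 -0.0927 -0.028  -0.0003 -0.0071]
82.5 [ 0.0796 -0.0343 -0.0927 -0.0366 -0.0003 -0.0084]
84.5 [ 0.0796 -0.0343 -0.0927 -0.0435 -0.0002 -0.0092]
```

The force has dropped and the offset is steady. Slowing down towards upright.

Request:
carry_out:
  increments: "0 0 0 -0.0093 0 -0.0028 0.006; 0 0 0 -0.0194 0 -0.0054 0.006; 0 0 0 -0.028 0 -0.0071 0.006; 0 0 0 -0.0366 0 -0.0084 0.006; 0 0 0 -0.0435 0 -0.0092 0.006"

```text
time: 11.75
ee_pos: [0.4776, -0.1256, 0.2712]
eef_rot: [0.685, 0.728, 0.0, 0.0]
ft_force: [-2.0, 2.3, 3.4]
width: 0.0108
```

```bash
python3 -c "
from arc import *
rows2(86,87.5,88.5,89.2,89.5)"
```

```text
t 11.75 theta 84.69 off -0.013 y 0.0185 lat -0.0001 F [-2.   2.3  3.4] w 0.0108 q [-0.39 -0.01  0.56  1.75  0.    1.4   1.8 ]
86 [ 3.670e-02 -2.780e-02 -1.153e-01 -4.600e-03  1.000e-04 -4.000e-04]
87.5 [ 3.670e-02 -2.780e-02 -1.153e-01 -9.800e-03  1.000e-04 -7.000e-04]
88.5 [ 3.670e-02 -2.780e-02 -1.153e-01 -1.330e-02  1.000e-04 -8.000e-04]
89.2 [ 3.670e-02 -2.780e-02 -1.153e-01 -1.570e-02  1.000e-04 -8.000e-04]
89.5 [ 3.670e-02 -2.780e-02 -1.153e-01 -1.680e-02  1.000e-04 -9.000e-04]
```

Request:
carry_out:
  increments: "0 0 0 -0.0046 0 -0.0004 0.006; 0 0 0 -0.0098 0 -0.0007 0.006; 0 0 0 -0.0133 0 -0.0008 0.006; 0 0 0 -0.0157 0 -0.0008 0.006; 0 0 0 -0.0168 0 -0.0009 0.006"

```text
time: 12.38
ee_pos: [0.4785, -0.1424, 0.272]
eef_rot: [0.685, 0.728, 0.0, -0.0]
ft_force: [-0.4, 1.3, 1.9]
width: 0.0106
```

```bash
python3 -c "
from arc import *
rows2(89,90)
for n,a in (('scene',(60,250,230,400)),('top',(110,270,230,420))):
    p,d=r.camera(n);cv2.imwrite('pics/'+n+'8raw.png',p);np.save('pics/'+n+'8.npy',d);cv2.imwrite('pics/'+n+'8.png',cv2.resize(p[a[0]:a[1],a[2]:a[3]],None,fx=3.1,fy=3.1))
rows2()"
```

```text
t 12.38 theta 89.53 off -0.013 y 0.0016 lat -0.0002 F [-0.4  1.3  1.9] w 0.0106 q [-0.38  0.01  0.58  1.74 -0.    1.4   1.84]
89 [ 0.0203 -0.0313 -0.1158  0.0018  0.0002  0.    ]
90 [ 0.0203 -0.0313 -0.1158 -0.0016  0.0002 -0.    ]
t 12.47 theta 89.52 off -0.0131 y 0.0017 lat -0.0002 F [-1.9  1.7  0.9] w 0.0109 q [-0.38  0.01  0.58  1.74 -0.    1.4   1.84]
```

View pics/scene8.png

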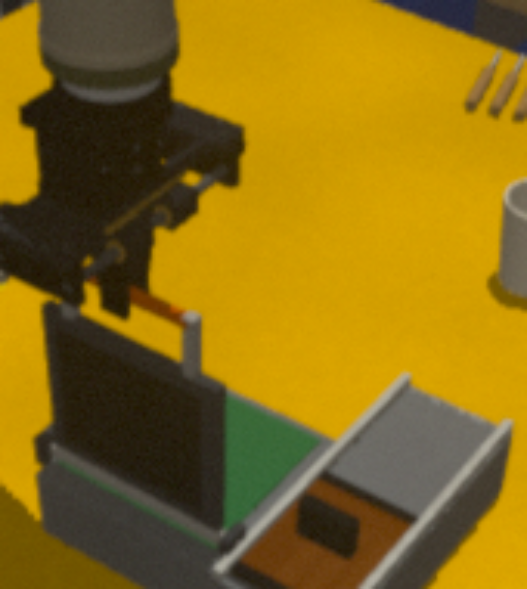

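View pics/top8.png

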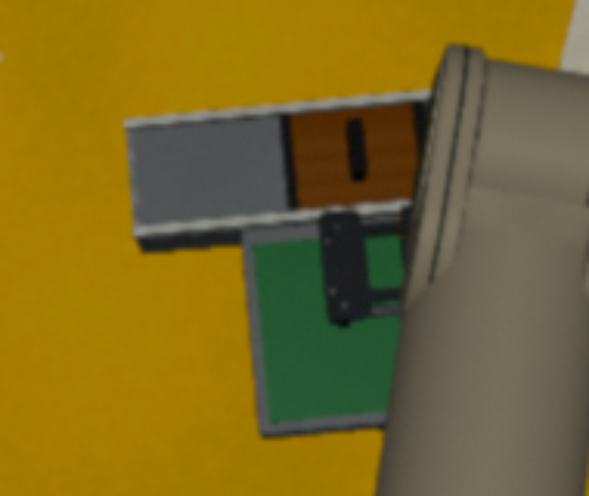

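The flap stands nearly upright, its pad face towards the camera (crop 130,420), with the bar at (160,300) between the fingers. As an independent check I'll fit a plane to the panel's depth points.

Run:
```python
from arc import *
m=r.camera_model("scene");K=m["K"];E=m["extrinsics"]
def fit(d,poly):
    mk=np.zeros(d.shape,np.uint8);cv2.fillPoly(mk,[np.array(poly,np.int32)],1)
    v,u=np.nonzero(mk&(d>0));z=d[v,u]
    P=(np.linalg.solve(K,np.c_[u,v,np.ones(len(u))].T)*z).T@E[:3,:3].T+E[:3,3]
    for _ in range(3):
        c=P.mean(0);n=np.linalg.svd(P-c,full_matrices=False)[2][2];e=(P-c)@n
        P=P[abs(e)<2.5*e.std()+1e-4]
    return c,n,e.std(),len(P)
ex=np.array([np.cos(YAW),np.sin(YAW),0])
d0=np.load("pics/scene0.npy");d8=np.load("pics/scene8.npy")
# flat pad at start
for nm,d,poly in (("flat",d0,[(285,180),(330,203),(303,220),(266,198)]),("up",d8,[(255,172),(294,192),(294,220),(255,198)]),("table",d8,[(330,100),(360,110),(350,150),(320,140)])):
    c,n,s,k=fit(d,poly)
    if nm=="up": n*=-np.sign(n@ey)
    else: n*=np.sign(n[2])
    # panel normal at theta: cos*z - sin*ey
    print(nm,c.round(4),n.round(4),"rms",s.round(5),k,"theta",np.degrees(np.arctan2(-n@ey,n[2])).round(2),"pad-face y rel hinge",((c-H)@ey).round(4))
```

```text
flat [ 0.4854 -0.063   0.0915] [0.0023 0.006  1.    ] rms 0.0015 1271 theta -0.34 pad-face y rel hinge 0.0805
up [ 0.4934 -0.15    0.174 ] [ 0.0635 -0.998   0.0063] rms 0.00108 1098 theta 89.64 pad-face y rel hinge -0.0069
table [ 0.2934  0.3913 -0.0004] [-1.4e-03  5.0e-04  1.0e+00] rms 0.00197 1347 theta -0.04 pad-face y rel hinge 0.546
```

The plane fit gives 89.6°, and the same fit read -0.3° for the flat flap, so about 90.0° corrected. The TCP model gives 89.5°. I'll nudge 1 mm (0.3°) and hold.

Request:
carry_out:
  increments: "0 0 0 -0.0004 0 0 0.006; 0 0 0 -0.0008 0 0 0.006; 0 0 0 -0.001 0 0 0.006; 0 0 0 -0.001 0 0 0.006; 0 0 0 -0.001 0 0 0.006"

```text
time: 13.1
ee_pos: [0.4785, -0.1434, 0.2719]
eef_rot: [0.685, 0.728, 0.0, -0.0]
ft_force: [-0.8, 1.8, -0.2]
width: 0.011
```

Request:
carry_out:
  increments: "0 0 0 0 0 0 0.006; 0 0 0 0 0 0 0.006; 0 0 0 0 0 0 0.006; 0 0 0 0 0 0 0.006; 0 0 0 0 0 0 0.006"

```text
time: 13.72
ee_pos: [0.4785, -0.1434, 0.2719]
eef_rot: [0.685, 0.728, 0.0, -0.0]
ft_force: [-0.7, 1.7, 0.1]
width: 0.0111
```

Run:
```python
from arc import *
rows2()
m=r.camera_model("scene");K=m["K"];E=m["extrinsics"]
p,d=r.camera("scene");cv2.imwrite("pics/scene9.png",p)
mk=np.zeros(d.shape,np.uint8);cv2.fillPoly(mk,[np.array([(255,172),(294,192),(294,220),(255,198)],np.int32)],1)
v,u=np.nonzero(mk&(d>0));P=(np.linalg.solve(K,np.c_[u,v,np.ones(len(u))].T)*d[v,u]).T@E[:3,:3].T+E[:3,3]
c=P.mean(0);n=np.linalg.svd(P-c,full_matrices=False)[2][2];n*=-np.sign(n@ey)
print("theta",np.degrees(np.arctan2(-n@ey,n[2])).round(2),((c-H)@ey).round(4))
p,d=r.camera("top");cv2.imwrite("pics/top9.png",p)
s=r.read_state();print(abs(s["joint_vel"]).max(),s["ee_pos"])
```

```text
t 13.72 theta 89.81 off -0.0131 y 0.0007 lat -0.0002 F [-0.7  1.7  0.1] w 0.0111 q [-0.37  0.01  0.59  1.73 -0.    1.4   1.84]
theta 89.95 -0.0073
0.0011367672678015328 [ 0.47856059 -0.1434367   0.27190193]
```

View pics/scene9.png

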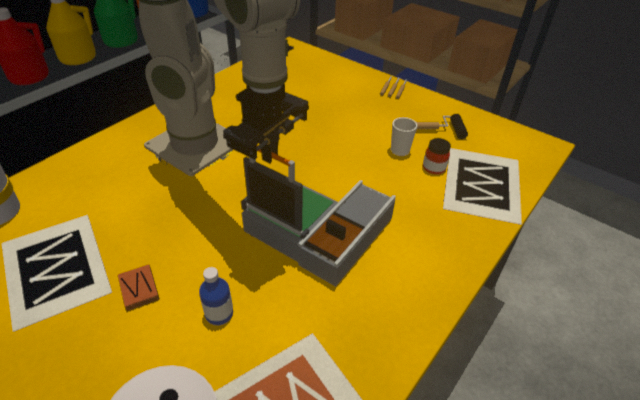

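View pics/top9.png

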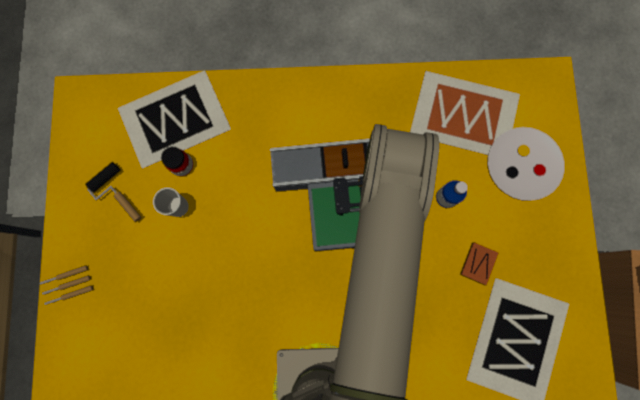

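The flap is upright and still, at 89.8° by TCP and 89.95° by depth. The guard is shut, and the cup (168,202), jar (176,160), paint (453,193) and block (479,262) have not moved. Handing in.

```bash
python3 -c "
from bench import r
print(r.close_job()); s=r.read_state(); print(s['time'],s['ee_pos'],s['ft_force'],s['width'])"
```

```text
the job is handed in; nothing more can be done
None
the job is handed in; nothing more can be done
```

I shut the amber guard first, then swung the flap up and handed the job in at about 13.8 s with the gripper still holding the orange bar.

- **Guard:** I pinched the grip and slid it about 66 mm until it met the end stop. It met about 12 N there, within 1 mm of the predicted shut position. Later pictures show the lamps covered.
- **Flap:** I swung it along the 200 mm arc and held it upright. The last checks were 89.8° from the tool position and 89.95° from a plane fitted to the panel's depth points. The joints were at rest, the force was about 2 N and the opening was 11 mm.
- **Bystanders:** The paint, jar, cup and block appear where they started in the last top picture.

**Disagreements in the checks:**
- During the swing the bar shifted about 5 mm towards the fingertips, with up to about 19 N at the wrist. I re-planned the arc and it stayed steady after that.
- The grip opening reads 11 mm on the 12 mm bar.
- The depth fit read -0.3° for the flat flap at the start, so the upright angle is good to roughly 0.5°.

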